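# Clamp a wooden piece in the lever-ratchet clamp

## Task

Slide the small wooden piece that lies on the clamp's bed in between the two jaws until it is fully home and flat against the back stop, then swing the ratchet lever back and forth to close the jaw on it, notch by notch. Stop when the piece is held between both jaws with the sprung pad pushed in about half of its travel, neither loose nor bottomed, then let go. Drive the jaw by its lever only, not by hand, and leave the loose things around the clamp where they are.

Things in the scene. Friction and masses are not known exactly. Their poses are not given: they have to be found in the camera images.
- clamp: The clamp's fixed base, dark steel and aluminium. Origin on the bench right under the axle of the ratchet wheel; clamp x points away from the robot's side to the back of the bench, clamp y to the left, to the end jaw. A flat ratchet wheel (104 mm across, 16 teeth, z 30 to 42 mm over the bench) turns on the axle, between two pawls.
- back_stop (a point): Middle of the face of the back stop, a wall behind the jaws, 30 mm over the bench. The face looks to clamp -x, lies at clamp x = +40 mm, spans clamp y +100 to +290 mm; its top is 48 mm over the bench. The bed before it is an aluminium plate 8 mm thick, clamp x -190 to +60, y +100 to +300 mm.
- end_jaw: Fixed left-hand jaw, bolted to the bed, at another place along clamp y each time. Origin on the bed at the foot of its gripping face, at clamp x = 0; axes parallel to the clamp's. The face looks to clamp -y (at the moving jaw), spans clamp x -40 to +30 mm, top 48 mm over the bench.
- pad_face (a point): Centre of the moving jaw's gripping face: a steel plate 64 mm along clamp x, 8 mm thick, z 11.5 to 43.5 mm over the bench, on springs in front of the moving jaw. It looks to clamp +y. At the start it is at clamp x = +4, y = +100 mm; the jaw block behind it spans y +56 to +72 mm.
- pad (a joint): How far the sprung pad is pushed back into the moving jaw, in m: 0 free, 0.020 bottomed; 1.5 N per mm, about 15 N half-way. The piece slides on the bed before the pad until it meets the end jaw; only then does the pad give way.
- jaw (a joint): Travel of the moving jaw towards the end jaw (clamp +y), in m, 0 at the start, at most 0.079. It advances 5 mm a notch of the wheel and cannot go back.
- wheel (a joint): Angle of the ratchet wheel, in rad, 0 at the start, growing as the jaw closes (counter-clockwise from above); 0.393 rad a notch. The holding pawl keeps the last full notch: after a stroke the wheel may settle back by up to one notch as the lever returns.
- lever (a joint): Angle of the lever about the axle, rad: 0 at its left stop (grip at clamp x -132, y +29 mm), 1.12 at its right stop (x -87, y -104 mm). Growing (grip to the right) is the working stroke; going left the pawl clicks over the teeth. Full stroke: two notches; 0 to 0.75: one. Bring it back within 0.1 rad of the left stop each time. It stays where left and takes 1 to 5 N.
- lever_grip (a point): Point on the axis of the lever's grip, 95 mm above the bench. The grip is an upright black cylinder, 24 mm in diameter, from 54 to 120 mm above the bench, on the end of the flat steel lever (z 46 to 54 mm, 26 mm wide), 135 mm from the wheel's axle.
- wood_piece: The wooden piece to be clamped: a block 45 mm (own x) by 110 mm (own y, laid along clamp y, between the jaws) by 30 mm high, about 0.15 kg, origin at the centre of its underside. It starts on the bed on the robot's side of the jaws, a little turned. Fully home, its long far side touches the back stop and its origin is at clamp x = +17.5 mm.
- spare_block: Loose bystander: a larger wooden block 86 x 104 x 35 mm on the bench to the left; origin under its centre.
- tape_roll: Loose bystander: a yellow roll of tape, 100 mm across, 25 mm high, lying on the bench near the front edge; origin under its centre.
- screw_jar: Loose bystander: a clear jar with yellow lid, 60 mm across, 76 mm high, standing to the right of the wheel; origin under its centre.
- hole_saw: Loose bystander: a grey hole saw, 60 mm across, 82 mm high, standing to the left of the end jaw; origin under its centre.
- hex_key_set: Loose bystander: a red holder with hex keys, 45 x 78 x 20 mm, on the bench near the front edge; origin under its centre.
Things that resemble listed ones, but are neither listed nor needed, are in the scene too. There is more than one size of the wood_piece; the job needs the largest.

How it is judged:
By the outcome, as a careful person would: the job done as asked, in the order asked, and still so for the second after the job is handed in, with the robot touching nothing.
It also fails if it takes over 72 s, if anything falls off the work surface, if the arm or the gripper's body presses on something with over 40 N, if the wrist force passes 120 N, or if a joint passes its speed limit or range.

## Robot

A 6-joint arm with a two-finger parallel gripper is mounted at the origin on a cart in front of the work surface, level with it; the furniture and walls round the work are solid. World frame = base frame: x ahead of the robot, y to its left, z up, the work surface at z = 0. Lengths are in m, angles in degrees, forces in N, time in s.
With the tool pointing down it reaches from about 0.4 to 0.825 m from the base axis. Payload 7 kg.
Tool frame: the origin (TCP) lies midway between the tips of the shut fingers; the grasp point (between the pads) lies r.hold_point_z behind it (r.hold_point_z is the distance from the TCP to the grasp point, in m); z points along the fingers, x is the direction in which the jaws open and shut, and the axes are right-handed (so a half turn about z gives the same grasp; the last joint's range is limited). The gripper opens to 88 mm and grips with 3 to 60 N. Pads are 19 mm wide; open, the fingers measure 130 mm over their backs; the gripper's body (78 mm by 193 mm) begins 47 mm behind the grasp point.
Start: joints at [16.507, 20.546, 0.682, 0, -70.136, -16.507], TCP at [0.675, -0, 0.227] pointing down, gripper open.
Joint ranges: [-176.03, 176.03], [-82.01, 121.73], [-58.28, 71.71], [-173.87, 95.51], [-174.79, -0.11], [-173.66, 173.66]. Speed limits (degrees/s): [136.94, 136.94, 172.46, 180, 180, 180].

## Interface

Orientations are given as [roll, pitch, yaw] about the fixed x, y, z axes, in that order (R = Rz(yaw) Ry(pitch) Rx(roll)).
In Python, from plant import get_state, viewer, close_job, r gives the robot as it stands.
- The arm moves only by the tool apply_moves, never from a script. Its argument "plan" is a list of rows, each a list of 3 entries, a list of its own where there are three numbers: the closure in counts, from 0 (fully open) to 255 (shut), then the shift along the tool's x, y, z in units of 50 mm (1.0 is 50 mm), then the turn about the tool's z in units of 6 degrees (1.0 is 6 degrees). A call has 1 to 12 rows; each row shifts and turns the commanded pose from where the row before left it, along the tool's axes as they then stand; what a row does not reach is not made up. A row lasts 1/8 s, in which the tool goes at most 62.5 mm and 10.7 degrees, less where a joint would pass 70% of its speed; a pose out of reach is approached as far as the arm can. A call is refused whole if a number of a shift passes 1 or a number of a turn 1, either way. A call with a gripper value outside its range is refused whole. The fingers move at their own pace and stop on an object; "squeeze" is the grip in N (left out, the last holds). Time passes only in rows, so rows that do not move let the fingers close. It gives the time, the measured TCP pose, the force and the opening at its end, in the units of the state.
- get_state(): the state, without advancing time (a new reading comes with each control period).
- viewer.capture(name): name is "scene" or "side" or "wrist"; returns a dict with "frame" (400x640x3 uint8, blue, green, red), "K" (3x3 intrinsics, pixels), "R" (3x3) and "t" (3): a world point X has camera coordinates R X + t; the wrist camera has in their place "mount" (4x4, takes a point from camera to tool coordinates, whose origin is the TCP and whose axes are the tool frame's). Camera axes: x right, y down, z forward; pixel columns grow to the right and rows downward; lengths in m; the calibration is good to about 2 mm. A picture is of the moment at which its call begins: read the wrist's pose just before it. There is no depth.
- close_job(): hands the job in, once; it reports no verdict.
The state is a dict: "time_s": time; "joints": joint angles; "qd": joint speeds; "joint_torque": joint torques, N m; "tcp_pos": TCP position; "eef_rot": TCP orientation; "contact_force": force on the tool from outside, world axes, zero at the start; "moment": the same for the moment, N m; "gripper_width": finger opening in m.
Only numpy, scipy, OpenCV 4.12 (cv2) and the standard library are available. Lean on these libraries where they do the work, as an engineer would, in place of code of your own. Each camera call takes 0.05 s, during which the arm holds its last target.

## Working session

There is one attempt and no reset: what is moved stays moved. The work goes in short steps, Python scripts to look and compute and a tool call to move; the robot and the scene stay as the last step left them, time stands still between calls to the robot, and variables do not carry over. Pictures are saved under pics/ and viewed, and the job is handed in when it is done.

Besides the shell and the picture viewer there is one more tool, called after "Request:" as name(argument=value, ...), one argument or row to a line, values as JSON. apply_moves: Moves the arm, as the interface text tells. Its arguments: {"type":"object","properties":{"plan":{"type":"array","items":{"type":"array"}},"squeeze":{"type":"number"}},"required":["plan"]}

```bash
ls; mkdir -p pics; python3 - <<'E'
from plant import get_state, viewer, r
import cv2
print(get_state()); print(r.hold_point_z)
for n in ["scene","side","wrist"]:
    c=viewer.capture(n); cv2.imwrite(f"pics/{n}0.png",c["frame"])
    print(n,c["K"].tolist(),{k:v.tolist() for k,v in c.items() if k in("R","t","mount")})
E
```

```text
pics
{'time_s': 0.0, 'joints': array([ 1.65063356e+01,  2.05915973e+01,  6.36273563e-01, -2.08941835e-02,
       -7.01360001e+01, -1.65079963e+01]), 'qd': array([ 0.00096632,  0.03779637, -0.02140182,  0.14905076, -0.01809103,
       -0.0364871 ]), 'joint_torque': array([-8.00930356e-04, -5.82726967e+01,  2.93058443e+01,  6.99745238e+00,
        6.93249181e-03, -2.06530804e-04]), 'tcp_pos': array([ 6.74528987e-01, -2.31865895e-05,  2.25637411e-01]), 'eef_rot': array([-1.79992880e+02, -9.31411990e-02,  1.79991218e+02]), 'contact_force': array([-0.41142457, -0.71688974,  0.43853534]), 'moment': array([ 0.00530477, -0.01833387,  0.00567869]), 'gripper_width': 0.0875265340635001}
0.0188
scene [[488.4473802007845, 0.0, 318.6043890252321], [0.0, 488.4473802007845, 196.93749647284162], [0.0, 0.0, 1.0]] {'R': [[0.8815832841695557, -0.4716592161960333, -0.01866807033850781], [-0.3790247515468427, -0.6837594144254243, -0.6235489562973022], [0.2813381431439296, 0.5567859974549865, -0.781561387384498]], 't': [-0.48165350308589155, 0.29186586248631746, 1.1573475208429878]}
side [[381.1835396247741, 0.0, 323.20097366270176], [0.0, 381.1835396247741, 200.53032935891832], [0.0, 0.0, 1.0]] {'R': [[0.9707890191361186, -0.23993463959821293, -0.0002214624306440096], [-0.11242770472971539, -0.45407300693839114, -0.883842585293974], [0.211963892052256, 0.8580495749610294, -0.46778438983708726]], 't': [-0.5323022667972901, 0.1420130907950136, 1.0644883164366137]}
wrist [[291.3945299111672, 0.0, 317.44399554011636], [0.0, 291.3945299111672, 199.9056170649769], [0.0, 0.0, 1.0]] {'mount': [[0.9999998004256119, 0.0006292665544669994, -5.6323525432744646e-05, 6.702824098603344e-05], [-0.0005919117840398297, 0.9643300184955793, 0.26470221961433493, -0.07008499473090843], [0.0002208827200188163, -0.26470213344799287, 0.9643301985102946, -0.15842493900793603], [0.0, 0.0, 0.0, 1.0]]}
```

View pics/scene0.png

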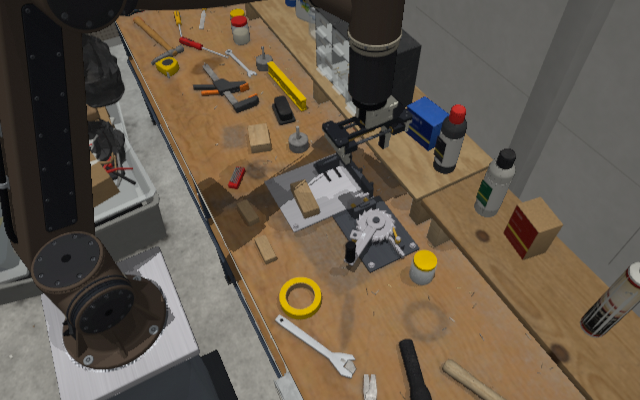

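View pics/side0.png

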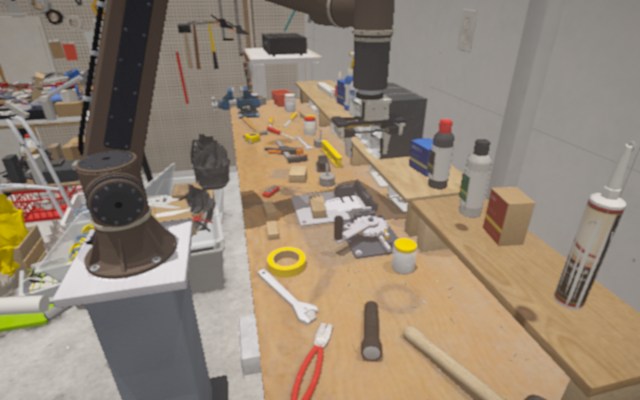

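View pics/wrist0.png

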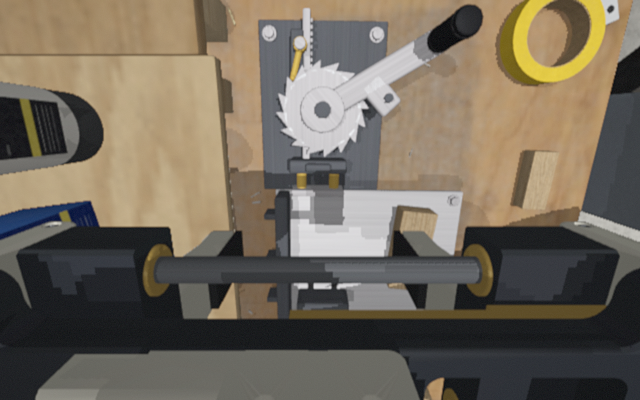

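```bash
cat > h.py <<'E'
import numpy as np, cv2
from scipy.spatial.transform import Rotation as Ro
def pose(s):
    T=np.eye(4);T[:3,:3]=Ro.from_euler('xyz',s["eef_rot"],degrees=True).as_matrix();T[:3,3]=s["tcp_pos"];return T
def cam(c,s=None):
    if "mount" in c:
        T=pose(s)@c["mount"];return c["K"],T[:3,:3],T[:3,3]
    return c["K"],c["R"].T,-c["R"].T@c["t"]
def ray(k,px,z):
    K,R,o=k; d=R@np.linalg.solve(K,np.array([px[0],px[1],1.])); return o+d*(z-o[2])/d[2]
def proj(k,X):
    K,R,o=k; p=K@(R.T@(np.asarray(X)-o)); return p[:2]/p[2]
def snap(name,fn,crop=None,sc=1):
    from plant import get_state,viewer
    s=get_state();c=viewer.capture(name);f=c["frame"]
    cv2.imwrite(f"pics/{fn}_raw.png",f)
    np.save(f"pics/{fn}.npy",np.array([np.asarray(x,object) for x in cam(c,s)],dtype=object),allow_pickle=True)
    if crop: x0,y0,x1,y1=crop; f=f[y0:y1,x0:x1]
    cv2.imwrite(f"pics/{fn}.png",cv2.resize(f,None,fx=sc,fy=sc,interpolation=cv2.INTER_CUBIC))
    return s,c,cam(c,s)
E
python3 - <<'E'
from h import *
s,c,k=snap("wrist","w1",(200,0,520,240),2.5)
for n,p,z in [("wheel",(322,110),.042),("grip top",(468,20),.12),("bedcornerNear",(462,192),.008)]: print(n,ray(k,p,z).round(4))
E
```

```text
Traceback (most recent call last):
  File "h.py", line 17, in snap
    np.save(f"pics/{fn}.npy",np.array([np.asarray(x,object) for x in cam(c,s)],dtype=object),allow_pickle=True)
                             ~~~~~~~~^^^^^^^^^^^^^^^^^^^^^^^^^^^^^^^^^^^^^^^^^^^^^^^^^^^^^^^
ValueError: could not broadcast input array from shape (3,3) into shape (3,)
```

```bash
sed -i 's/^    np.save.*$/    import pickle; pickle.dump(cam(c,s),open(f"pics\/{fn}.pkl","wb"))/' h.py
python3 - <<'E'
from h import *
s,c,k=snap("wrist","w1",(200,0,520,240),2.5)
for n,p,z in [("wheel",(322,110),.042),("grip top",(468,20),.12),("bedcornerNear",(462,192),.008)]: print(n,ray(k,p,z).round(4))
E
```

```text
wheel [ 0.6694 -0.0809  0.042 ]
grip top [ 0.5534 -0.1478  0.12  ]
bedcornerNear [0.4822 0.0222 0.008 ]
```

View pics/w1.png

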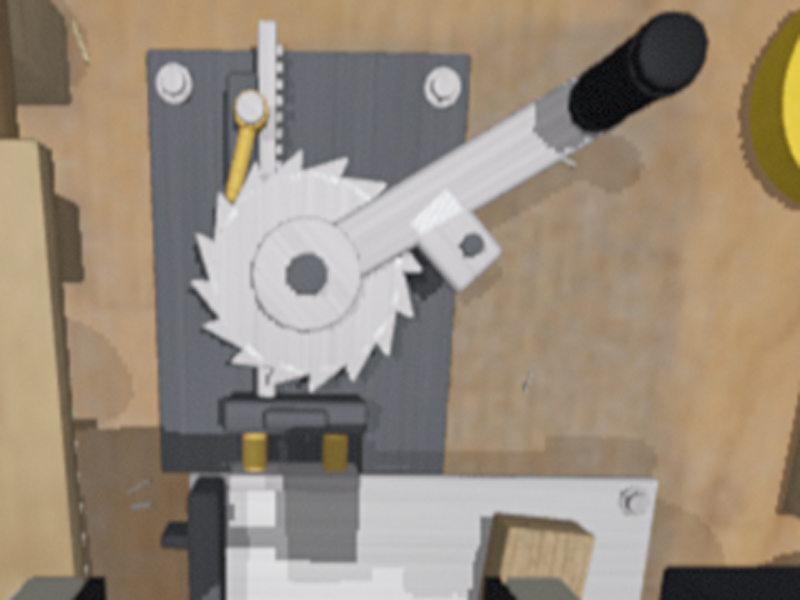

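Request:
apply_moves(
  plan=[
    [0,[0.5,1,-0.3],0],
    [0,[0.5,1,-0.2],0],
    [0,[0.5,1,0],0],
    [0,[0,1,0],0],
    [0,[0,0,0],0],
    [0,[0,0,0],0],
  ],
)

```text
time_s: 1.0
tcp_pos: [0.5998, 0.2001, 0.2513]
eef_rot: [-180.0, -0.0, -180.0]
contact_force: [-0.6, -0.8, 0.4]
gripper_width: 0.0879
```

```bash

python3 - <<'E'
from h import *
s,c,k=snap("wrist","w2",(150,0,550,300),2)
print(s["tcp_pos"],s["eef_rot"],s["time_s"])
s,c,k=snap("scene","s2",(200,100,460,295),3)
E
```

```text
[0.59976309 0.20007931 0.25132035] [-1.79980120e+02 -2.75629021e-02 -1.79955548e+02] 1.0
```

View pics/w2.png

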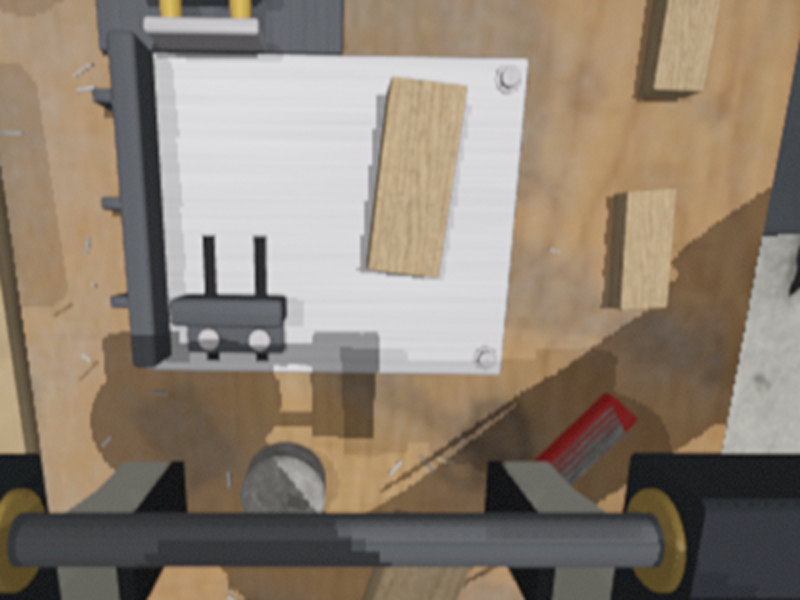

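View pics/s2.png

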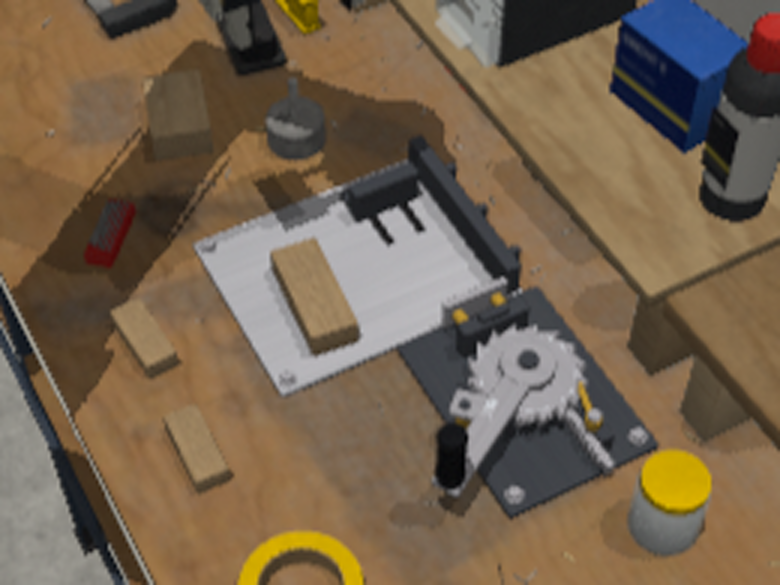

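```bash

python3 - <<'E'
from h import *
import pickle
k=pickle.load(open("pics/w2.pkl","rb")); k1=pickle.load(open("pics/w1.pkl","rb"))
f=lambda p:(150+p[0]/2,p[1]/2)
a=ray(k,f((527,60)),.008);b=ray(k,f((498,374)),.008)
d=(b-a)[:2]; th=np.arctan2(-d[0],d[1]); print("bed",a,b,np.linalg.norm(d),"yaw",np.degrees(th))
for z in (.042,.054,.06): print("axle",z,ray(k1,(200+307/2.5,274/2.5),z))
for t in (th,):
    R=np.array([[np.cos(t),-np.sin(t)],[np.sin(t),np.cos(t)]])
    o1=a[:2]-R@[-.19,.1];o2=b[:2]-R@[-.19,.3]; print("origin from corners",o1,o2)
    o=(o1+o2)/2
    C=lambda p,z:R.T@(ray(k,f(p),z)[:2]-o)
    W=[(391,78),(467,87),(440,277),(369,270)]
    w=[C(p,.038) for p in W]; print("wood clamp",np.array(w)*1e3)
    for i in range(4): print(np.linalg.norm(w[i]-w[(i+1)%4]))
    print("center",np.mean(w,0),"world",o+R@np.mean(w,0))
    m1=(w[2]+w[3])/2-(w[0]+w[1])/2; print("wood yaw in clamp",np.degrees(np.arctan2(-m1[0],m1[1])))
    print("stop top front edge",C((152,48),.048)*1e3,C((165,345),.048)*1e3)
    print("endjaw top near-y edge",C((175,298),.048)*1e3,C((286,298),.048)*1e3)
    print("pad top +y edge",C((146,32),.0435)*1e3,C((257,32),.0435)*1e3)
    g=R.T@(ray(k1,(200+672/2.5,52/2.5),.12)[:2]-o); print("grip",g*1e3, np.linalg.norm(g), "ang",np.arctan2(g[1],g[0])%6.283-np.arctan2(29,-132))
    print("hole saw top", o+R@C((286,475),.082),"clamp",C((286,475),.082))
E
```

```text
bed [0.48145908 0.0228557  0.008     ] [0.48439237 0.22113026 0.008     ] 0.19829625551993327 yaw -0.8475781739934123
axle 0.042 [ 0.66851923 -0.08132931  0.042     ]
axle 0.054 [ 0.66873941 -0.08093604  0.054     ]
axle 0.06 [ 0.66884949 -0.0807394   0.06      ]
origin from corners [ 0.66995904 -0.07994393] [ 0.66993384 -0.08164749]
wood clamp [[-104.10785291  119.48452378]
 [-148.122187    123.4447955 ]
 [-139.41027396  230.99885933]
 [ -94.87991702  227.43964455]]
0.04419214134716197
0.10790632082341373
0.04467237065266222
0.10834880202503334
center [-0.12163006  0.17534196] world [0.55092343 0.09632627]
wood yaw in clamp -4.758559154297881
stop top front edge [ 29.31160828 109.14299933] [ 32.22899748 274.99955233]
endjaw top near-y edge [ 24.31150895 245.6882081 ] [-43.85414111 244.58822481]
pad top +y edge [ 33.39136647 100.0281056 ] [-28.26010002  99.02684646]
grip [-116.22687108  -68.11943243] 0.13471801154775867 ang 0.7462048707449616
hole saw top [0.62910953 0.26706664] clamp [-0.04597819  0.34722021]
```

Request:
apply_moves(
  plan=[
    [81,[0,0,0.2],-1],
    [81,[0,0,0.2],-1],
    [81,[0,0,0.2],-1],
    [81,[0,0,0.2],-1],
    [81,[0,0,0.2],-1],
    [81,[0,0,0.2],-1],
    [81,[0,0,0.2],-1],
    [81,[0,0,0.2],-1],
    [81,[0,0,0.2],-1],
    [81,[0,0,0.2],-1],
    [81,[0,0,0],-1],
    [81,[0,0,0],-1],
  ],
)

```text
time_s: 2.6
tcp_pos: [0.6002, 0.1986, 0.1514]
eef_rot: [180.0, -0.0, -107.9]
contact_force: [0.7, 0.8, -0.1]
gripper_width: 0.0597
```

Request:
apply_moves(
  plan=[
    [81,[0,0,0],-1],
    [81,[0,0,0],-1],
    [81,[0,0,0],-0.86],
    [81,[0.7,0.7,0],0],
    [81,[0.7,0.7,0],0],
    [81,[0.7,0.76,0],0],
    [81,[0,0,0],0],
    [81,[0,0,0],0],
  ],
)

```text
time_s: 3.6
tcp_pos: [0.4911, 0.096, 0.1523]
eef_rot: [-179.9, 0.0, -90.9]
contact_force: [0.7, 0.3, -0.1]
gripper_width: 0.0597
```

```bash

python3 - <<'E'
from h import *
s,c,k=snap("wrist","w3",(120,0,520,300),2)
print(s["tcp_pos"],s["eef_rot"],s["time_s"],s["joints"],s["gripper_width"])
E
```

```text
[0.49105292 0.09595565 0.15225803] [-1.79913537e+02  3.98092918e-02 -9.09179528e+01] 3.6 [ 3.36106538e+01  7.72015935e+00 -2.70979192e+01  1.97700661e-02
 -5.50881265e+01  5.54600619e+01] 0.05971769824452843
```

View pics/w3.png

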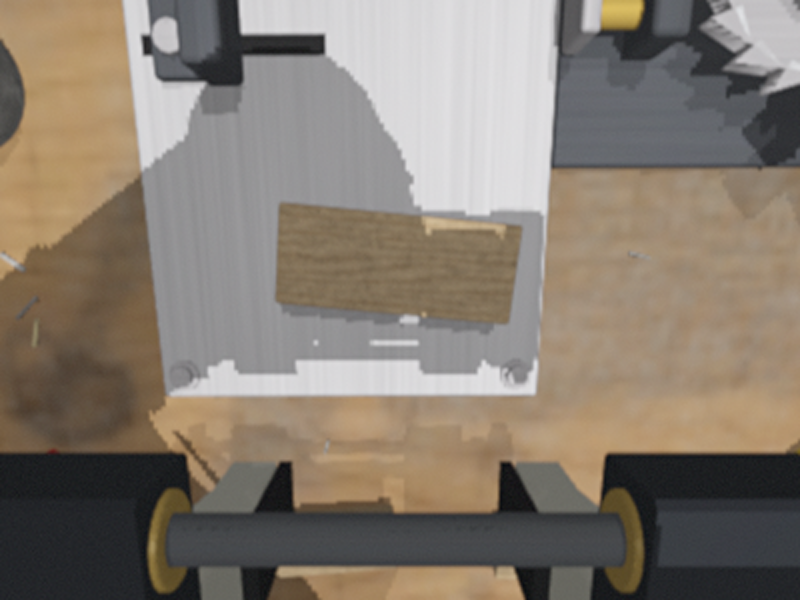

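```bash
cat >> h.py <<'E'
O=np.array([.6695,-.081]);TH=np.radians(-.85)
RC=np.array([[np.cos(TH),-np.sin(TH)],[np.sin(TH),np.cos(TH)]])
def toC(p): return RC.T@(np.asarray(p)[:2]-O)
E
python3 - <<'E'
from h import *
import pickle
k=pickle.load(open("pics/w3.pkl","rb"))
f=lambda p:(120+p[0]/2,p[1]/2)
C=lambda p,z:(toC(ray(k,f(p),z))*1e3).round(1)
print("wood",[C(p,.038) for p in [(278,204),(521,227),(508,323),(277,302)]])
print("jaw face top?",C((238,5),.048),C((241,82),.048),C((222,80),.048))
print("slot ends",C((325,44),.008))
print("bed",C((167,395),.008),C((536,394),.008))
print("pad",C((562,52),.0435))
E
```

```text
wood [array([-94.3, 227.3]), array([-104.2,  118.8]), array([-147.3,  122.4]), array([-137.5,  230.1])]
jaw face top? [-20.3 237.2] [-47.7 238. ] [-47.  245.7]
slot ends [-22.4 207.6]
bed [-190.  298.] [-189.5   99.7]
pad [-35.7 107. ]
```

Request:
apply_moves(
  plan=[
    [81,[0,0,0.9],0],
    [81,[0,0,0.9],0],
    [81,[0,0,0.7],0],
    [81,[0,0,0.2],0],
    [81,[0,0,0],0],
    [81,[0,-0.5,0],0],
    [81,[0,-0.4,0],0],
    [81,[0,-0.3,0],0],
    [81,[0,-0.3,0],0],
    [81,[0,-0.3,0],0],
  ],
)

```text
time_s: 4.9
tcp_pos: [0.5813, 0.0953, 0.017]
eef_rot: [-180.0, 0.0, -90.8]
contact_force: [-1.6, -1.0, 0.8]
gripper_width: 0.06
```

```bash

python3 - <<'E'
from h import *
s,c,k=snap("wrist","w4",(120,0,520,300),2)
print(s["tcp_pos"],toC(s["tcp_pos"]),s["eef_rot"],s["time_s"],s["contact_force"])
E
```

```text
[0.58130596 0.0953184  0.01704655] [-0.09079998  0.17499066] [-1.79977807e+02  1.32132894e-02 -9.08360397e+01] 4.9 [-1.59571586 -1.02737294  0.84250523]
```

View pics/w4.png

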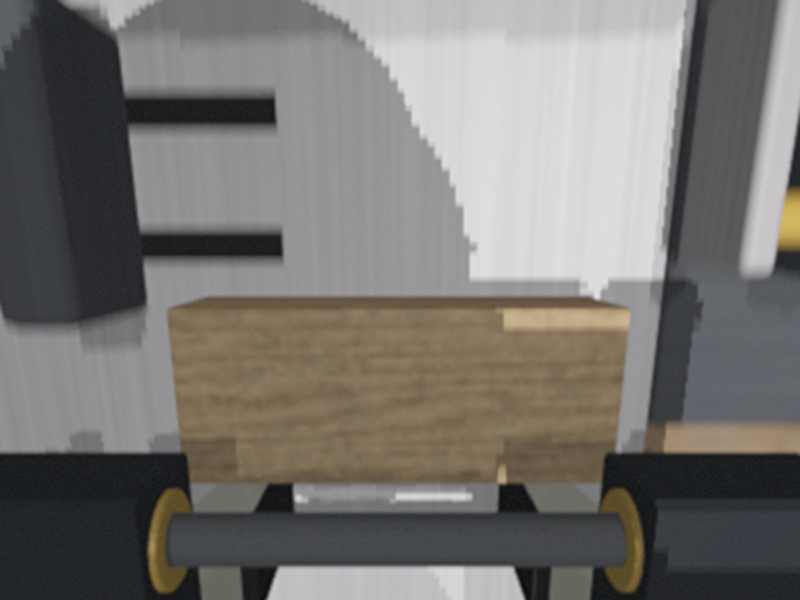

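Request:
apply_moves(
  plan=[
    [81,[0,-0.3,0],0],
    [81,[0,-0.3,0],0],
    [81,[0,-0.3,0],0],
    [81,[0,-0.2,0],0],
    [81,[0,-0.15,0],0],
    [81,[0,-0.05,0],0],
    [81,[0,0,0],0],
  ],
)

```text
time_s: 5.82
tcp_pos: [0.6455, 0.0943, 0.0165]
eef_rot: [-180.0, 0.0, -90.8]
contact_force: [-0.2, 0.6, 0.3]
gripper_width: 0.06
```

```bash

python3 - <<'E'
from h import *
s,c,k=snap("wrist","w5",(120,0,520,300),2)
print(s["tcp_pos"],toC(s["tcp_pos"]),s["eef_rot"],s["time_s"],s["contact_force"])
E
```

```text
[0.64552559 0.09432469 0.01652936] [-0.02657267  0.17494974] [-1.79987974e+02  5.20637618e-03 -9.08434605e+01] 5.825 [-0.15147219  0.55527832  0.26801822]
```

View pics/w5.png

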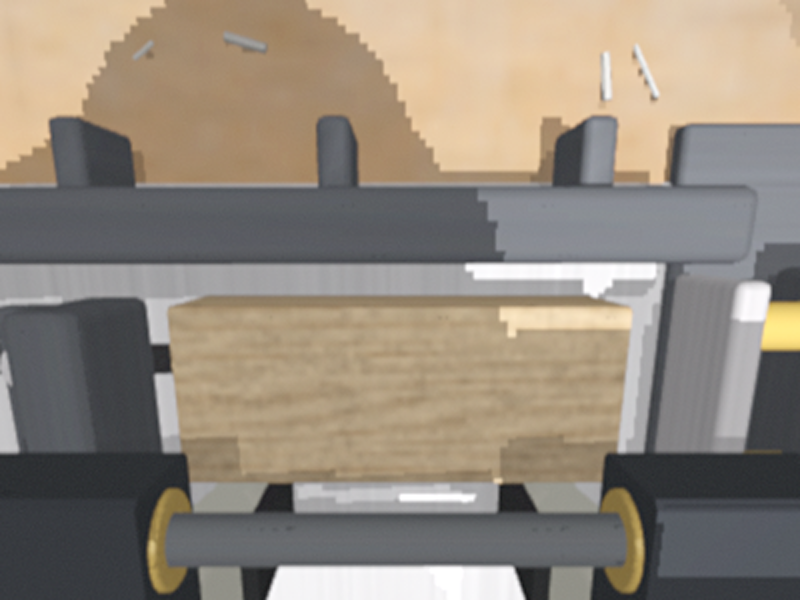

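Request:
apply_moves(
  plan=[
    [81,[0,-0.06,0],0],
    [81,[0,-0.06,0],0],
    [81,[0,-0.04,0],0],
    [81,[0,0,0],0],
  ],
)

```text
time_s: 6.38
tcp_pos: [0.6537, 0.0942, 0.0166]
eef_rot: [-180.0, 0.0, -90.8]
contact_force: [0.5, 0.1, -0.4]
gripper_width: 0.06
```

Request:
apply_moves(
  plan=[
    [81,[0,-0.04,0],0],
    [81,[0,0,0],0],
  ],
)

```text
time_s: 6.62
tcp_pos: [0.6556, 0.0942, 0.0165]
eef_rot: [-180.0, -0.0, -90.8]
contact_force: [-0.1, -0.1, -1.0]
gripper_width: 0.0601
```

Request:
apply_moves(
  plan=[
    [81,[0,-0.04,0],0],
    [81,[0,0,0],0],
  ],
)

```text
time_s: 6.88
tcp_pos: [0.6556, 0.0939, 0.0163]
eef_rot: [179.8, -0.0, -90.8]
contact_force: [-6.5, 1.9, 4.5]
gripper_width: 0.0597
```

Request:
apply_moves(
  plan=[
    [81,[0,-0.04,0],0],
    [81,[0,0,0],0],
  ],
)

```text
time_s: 7.12
tcp_pos: [0.6556, 0.0938, 0.0161]
eef_rot: [179.6, -0.1, -90.8]
contact_force: [-13.6, 2.6, 9.8]
gripper_width: 0.0599
```

```bash

python3 - <<'E'
from h import *
s,c,k=snap("wrist","w6",(120,0,520,300),2)
print(s["tcp_pos"],toC(s["tcp_pos"]),s["eef_rot"],s["time_s"],s["contact_force"],s["moment"])
E
```

```text
[0.65563505 0.09384686 0.01611915] [-0.01645723  0.17462193] [ 1.79627771e+02 -6.90621478e-02 -9.08369122e+01] 7.125 [-13.57891488   2.63590473   9.8205955 ] [1.26646395 4.91479813 0.39379688]
```

View pics/w6.png

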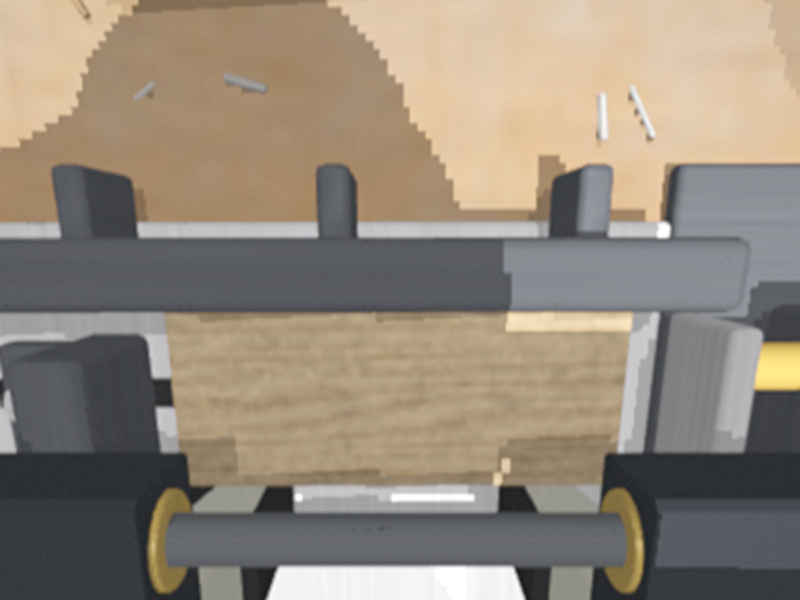

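Request:
apply_moves(
  plan=[
    [81,[0,0.2,0],0],
    [81,[0,0.6,0],0],
    [81,[0,0.4,-0.8],0],
    [81,[0.1,0.2,-1],0],
    [81,[0.5,0.1,-1],0],
    [81,[0.9,0.3,-0.7],-1],
    [81,[0.9,0.2,0],-1],
    [81,[0.9,0,0],-1],
    [81,[0,0,0],-1],
    [81,[0,0,0],-1],
    [81,[0,0,0],0],
    [81,[0,0,0],0],
  ],
)

```text
time_s: 8.68
tcp_pos: [0.5712, -0.0693, 0.1917]
eef_rot: [-180.0, -0.0, -61.0]
contact_force: [-1.1, 0.2, -0.0]
gripper_width: 0.0594
```

```bash

python3 - <<'E'
from h import *
s,c,k=snap("wrist","w7")
print(s["tcp_pos"],toC(s["tcp_pos"]),s["eef_rot"],s["time_s"],s["contact_force"],s["joints"])
s,c,k=snap("scene","s7",(200,100,460,295),3)
E
```

```text
[ 0.57122152 -0.06933627  0.19165716] [-0.0984407   0.01020451] [-1.79972223e+02 -1.23092524e-02 -6.09627033e+01] 8.675 [-1.07924628  0.15821225 -0.00654207] [ 1.25526068e+01  1.26847542e+01 -1.50893924e+01  4.43318072e-03
 -6.21957255e+01  1.06482626e+02]
```

View pics/w7.png

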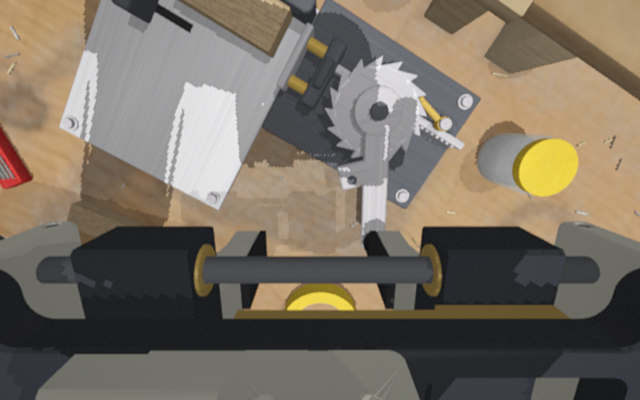

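View pics/s7.png

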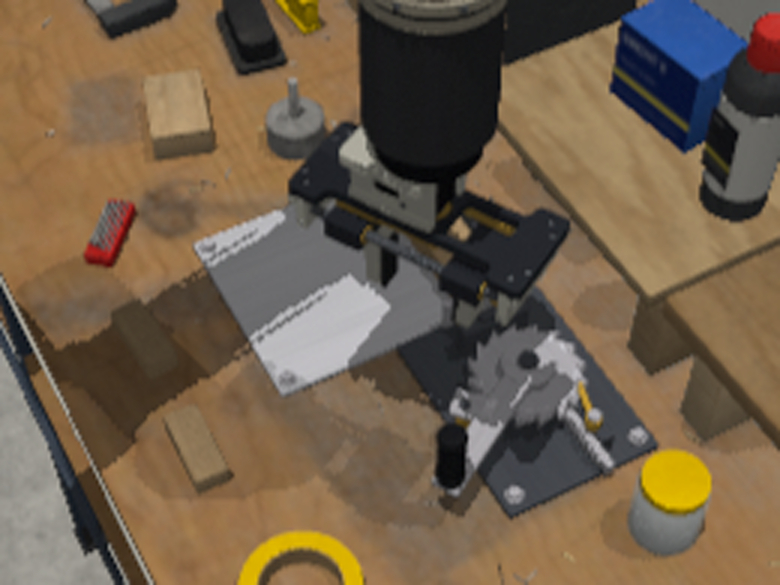

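Request:
apply_moves(
  plan=[
    [81,[0.4,0.4,0],0],
    [81,[0.4,0.4,0],0],
    [81,[0.376,0.286,0],0],
    [81,[0,0,0],0],
    [81,[0,0,0],0],
  ],
)

```text
time_s: 9.4
tcp_pos: [0.5525, -0.147, 0.1915]
eef_rot: [-180.0, 0.0, -60.9]
contact_force: [1.1, -0.2, 0.1]
gripper_width: 0.0598
```

```bash

python3 - <<'E'
from h import *
s,c,k=snap("wrist","w8")
print(s["tcp_pos"],toC(s["tcp_pos"]),s["eef_rot"],s["time_s"])
s,c,k=snap("scene","s8",(200,100,460,295),3)
print(proj(k,s["tcp_pos"]))
E
```

```text
[ 0.55247318 -0.14696851  0.19152563] [-0.11603531 -0.06769731] [-1.79993258e+02  8.69547202e-04 -6.08783998e+01] 9.4
[350.70919732 225.5460144 ]
```

View pics/w8.png

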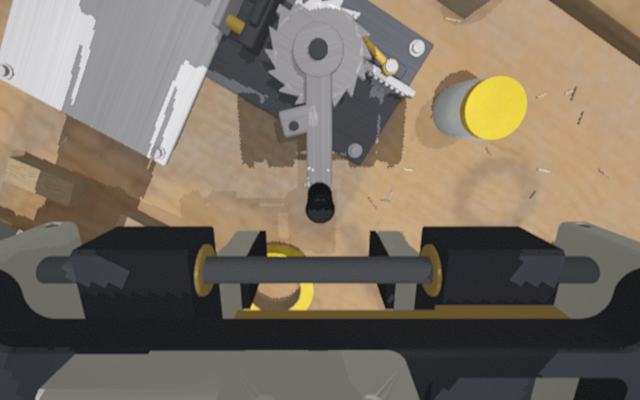

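View pics/s8.png

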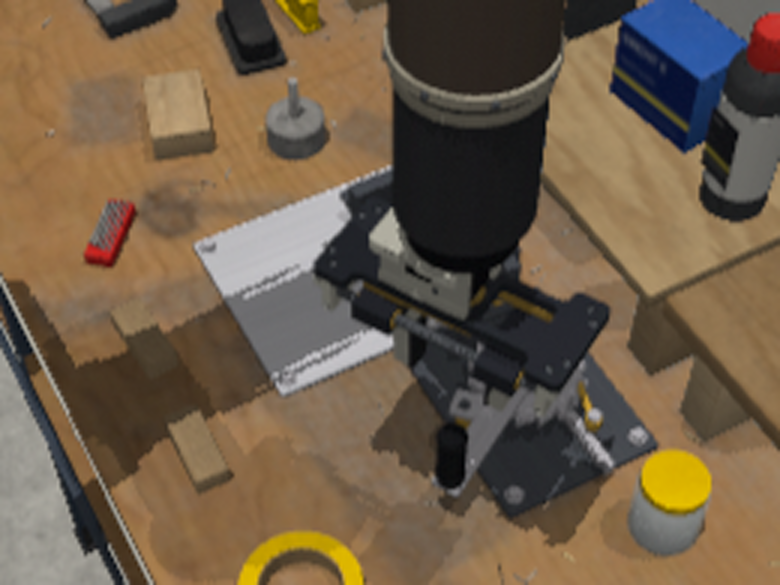

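```bash

python3 - <<'E'
from h import *
import pickle
k=pickle.load(open("pics/w8.pkl","rb"))
f=cv2.imread("pics/w8_raw.png")[175:224,295:345]; m=(f.max(2)<45).astype(np.uint8)
ys,xs=np.nonzero(m); print(xs.min()+295,xs.max()+295,ys.min()+175,ys.max()+175)
for v in (204,208): print(ray(k,(319.5,v),.12))
print(proj(k,[.552,-.147,.12]))
print("axle",ray(k,(318,49),.054))
E
```

```text
307 333 183 221
[ 0.5572988 -0.1451758  0.12     ]
[ 0.55430535 -0.14685304  0.12      ]
[318.29129218 210.41556557]
axle [ 0.67002265 -0.080911    0.054     ]
```

Request:
apply_moves(
  plan=[
    [81,[0,0,0.7],0],
    [81,[0,0,0.7],0],
    [81,[0,0,0.6],0],
    [81,[0,0,0.19],0],
    [200,[0,0,0],0],
    [255,[0,0,0],0],
    [255,[0,0,0],0],
    [255,[0,0,0],0],
  ],
  squeeze=20,
)

```text
time_s: 10.5
tcp_pos: [0.5528, -0.1473, 0.0828]
eef_rot: [-179.9, -0.0, -60.8]
contact_force: [0.4, -2.0, 1.4]
gripper_width: 0.0251
```

```bash

python3 - <<'E'
from h import *
s,c,k=snap("scene","s9",(200,100,460,295),3)
c=toC(s["tcp_pos"]);print(c,np.linalg.norm(c),np.arctan2(c[1],c[0])%6.2832-np.arctan2(29,-132),s["eef_rot"],s["contact_force"],s["gripper_width"])
E
```

```text
[-0.11572646 -0.06801905] 0.13423563027481292 0.7476446630424833 [-1.79932042e+02 -3.85129048e-02 -6.08403999e+01] [ 0.3930789  -1.97575189  1.39986506] 0.025090844702828498
```

View pics/s9.png

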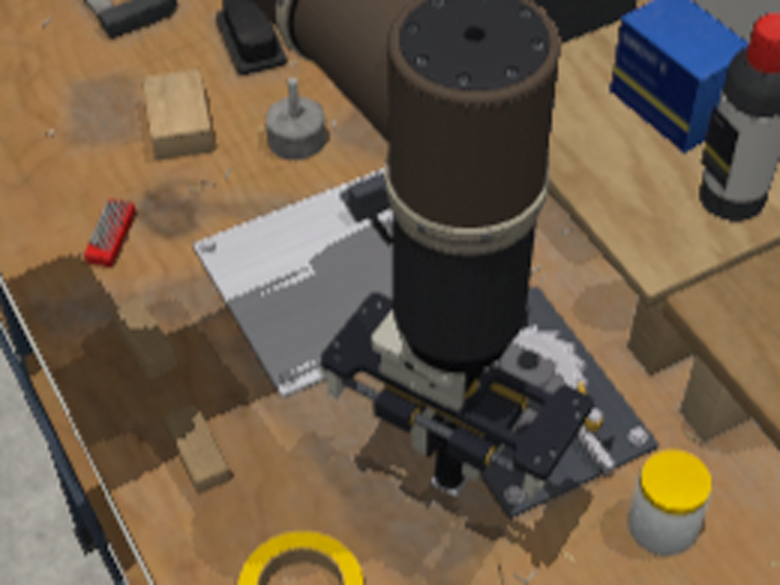

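Request:
apply_moves(
  plan=[
    [255,[-0.17,-0.005,0],0.6],
    [255,[-0.282,-0.015,0],1],
    [255,[-0.282,-0.015,0],1],
    [255,[-0.282,-0.015,0],1],
    [255,[-0.282,-0.015,0],1],
    [255,[-0.282,-0.015,0],1],
    [255,[-0.282,-0.015,0],1],
    [255,[0,0,0],0],
  ],
)

```text
time_s: 11.55
tcp_pos: [0.5382, -0.0566, 0.0827]
eef_rot: [-179.9, 0.0, -100.3]
contact_force: [0.0, -1.7, 5.0]
gripper_width: 0.0236
```

```bash
cat >> h.py <<'E'
def lev():
    from plant import get_state
    s=get_state();c=toC(s["tcp_pos"]);print(s["time_s"],c.round(4),"R",np.linalg.norm(c).round(4),"lever",(np.arctan2(c[1],c[0])%6.2832-np.arctan2(29,-132)).round(3),s["eef_rot"].round(1),s["contact_force"].round(1),s["gripper_width"].round(4),s["joints"].round(0))
E
python3 -c "
from h import *
lev();snap('scene','s10',(200,100,460,295),3)"
```

```text
Traceback (most recent call last):
  File "h.py", line 26, in lev
    s=get_state();c=toC(s["tcp_pos"]);print(s["time_s"],c.round(4),"R",np.linalg.norm(c).round(4),"lever",(np.arctan2(c[1],c[0])%6.2832-np.arctan2(29,-132)).round(3),s["eef_rot"].round(1),s["contact_force"].round(1),s["gripper_width"].round(4),s["joints"].round(0))
                                                                                                                                                                                                                        ^^^^^^^^^^^^^^^^^^^^^^^^
AttributeError: 'float' object has no attribute 'round'
```

```bash
sed -i 's/s\["gripper_width"\].round(4)/s["gripper_width"]/' h.py
python3 -c "
from h import *
lev();snap('scene','s10',(200,100,460,295),3)"
```

```text
11.55 [-0.1316  0.0224] R 0.1335 lever 0.048 [-179.9    0.  -100.3] [ 0.  -1.7  5. ] 0.02361452849606714 [ 15.  16. -27.   0. -47.  65.]
```

View pics/s10.png

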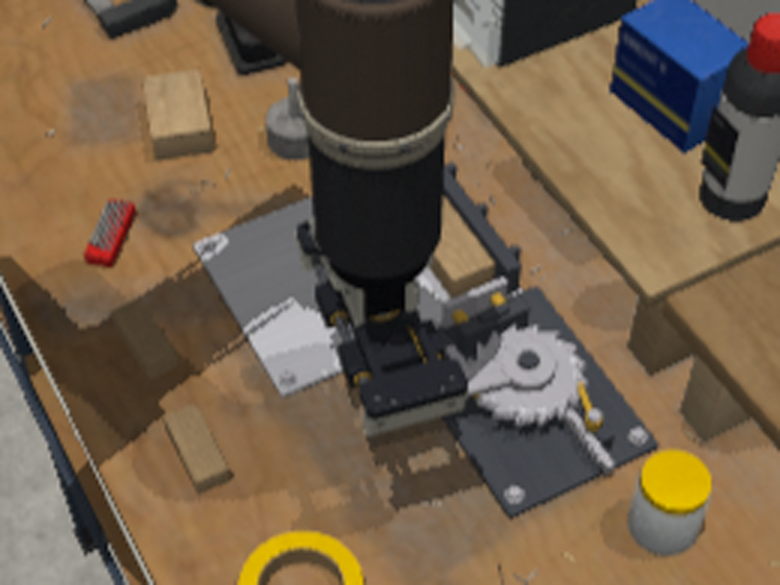

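Request:
apply_moves(
  plan=[
    [255,[0.282,-0.015,0],-1],
    [255,[0.282,-0.015,0],-1],
    [255,[0.282,-0.015,0],-1],
    [255,[0.282,-0.015,0],-1],
    [255,[0.282,-0.015,0],-1],
    [255,[0.282,-0.015,0],-1],
    [255,[0.282,-0.015,0],-1],
    [255,[0.282,-0.015,0],-1],
    [255,[0.282,-0.015,0],-1],
    [255,[0.282,-0.015,0],-1],
    [255,[0,0,0],0],
  ],
)

```text
time_s: 12.98
tcp_pos: [0.5841, -0.185, 0.0828]
eef_rot: [-179.9, -0.1, -40.2]
contact_force: [-0.6, 2.3, 6.3]
gripper_width: 0.0239
```

```bash

python3 -c "
from h import *
lev();snap('scene','s11',(200,100,460,295),3);snap('wrist','w11')"
```

```text
12.975 [-0.0839 -0.1053] R 0.1346 lever 1.114 [-1.799e+02 -1.000e-01 -4.020e+01] [-0.6  2.3  6.3] 0.023883497830159115 [  1.  22. -18.   0. -50. 139.]
```

View pics/s11.png

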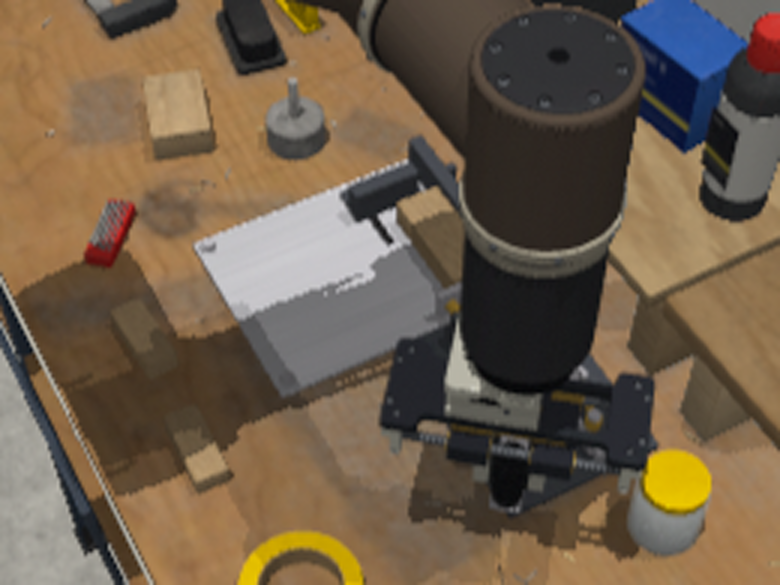

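View pics/w11.png

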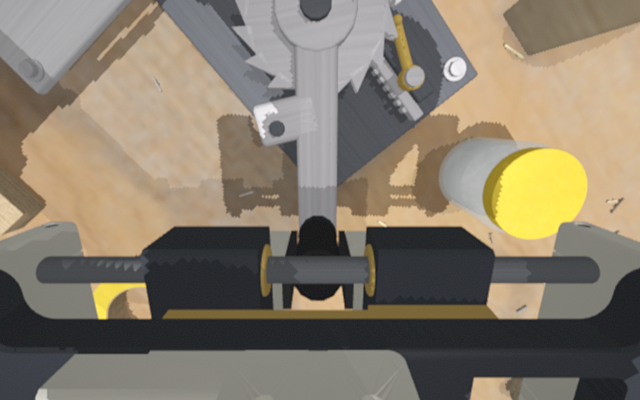

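Request:
apply_moves(
  plan=[
    [255,[-0.282,-0.015,0],1],
    [255,[-0.282,-0.015,0],1],
    [255,[-0.282,-0.015,0],1],
    [255,[-0.282,-0.015,0],1],
    [255,[-0.282,-0.015,0],1],
    [255,[-0.282,-0.015,0],1],
    [255,[-0.282,-0.015,0],1],
    [255,[-0.282,-0.015,0],1],
    [255,[-0.282,-0.015,0],1],
    [255,[-0.282,-0.015,0],1],
    [255,[0,0,0],0],
  ],
)

```text
time_s: 14.45
tcp_pos: [0.5383, -0.0569, 0.0827]
eef_rot: [-179.9, 0.0, -100.3]
contact_force: [0.2, -0.7, 6.3]
gripper_width: 0.0233
```

```bash

python3 -c "
from h import *
lev();snap('scene','s12',(330,160,430,235),8)"
```

```text
14.45 [-0.1316  0.0222] R 0.1334 lever 0.049 [-179.9    0.  -100.3] [ 0.2 -0.7  6.3] 0.02325988468467562 [ 15.  16. -27.   0. -47.  65.]
```

View pics/s12.png

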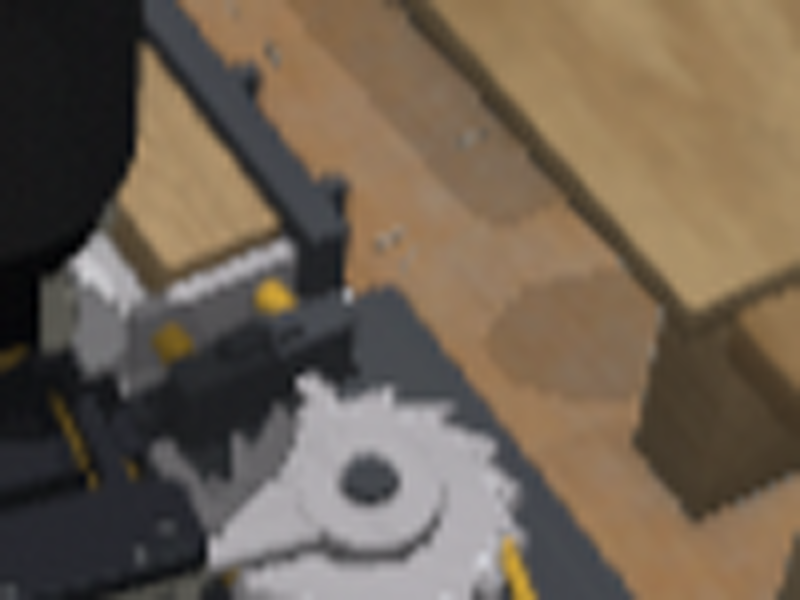

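Request:
apply_moves(
  plan=[
    [255,[0.282,-0.015,0],-1],
    [255,[0.282,-0.015,0],-1],
    [255,[0.282,-0.015,0],-1],
    [255,[0.282,-0.015,0],-1],
    [255,[0.282,-0.015,0],-1],
    [255,[0.282,-0.015,0],-1],
    [255,[0.282,-0.015,0],-1],
    [255,[0.282,-0.015,0],-1],
    [255,[0.282,-0.015,0],-1],
    [255,[0.282,-0.015,0],-1],
    [255,[0,0,0],0],
  ],
)

```text
time_s: 15.88
tcp_pos: [0.5841, -0.185, 0.0827]
eef_rot: [-179.9, -0.1, -40.1]
contact_force: [-0.7, 2.3, 6.2]
gripper_width: 0.0235
```

Request:
apply_moves(
  plan=[
    [255,[-0.282,-0.015,0],1],
    [255,[-0.282,-0.015,0],1],
    [255,[-0.282,-0.015,0],1],
    [255,[-0.282,-0.015,0],1],
    [255,[-0.282,-0.015,0],1],
    [255,[-0.282,-0.015,0],1],
    [255,[-0.282,-0.015,0],1],
    [255,[-0.282,-0.015,0],1],
    [255,[-0.282,-0.015,0],1],
    [255,[-0.282,-0.015,0],1],
    [255,[0,0,0],0],
  ],
)

```text
time_s: 17.25
tcp_pos: [0.5383, -0.0569, 0.0827]
eef_rot: [-180.0, 0.0, -100.3]
contact_force: [-0.7, -0.9, 7.6]
gripper_width: 0.0235
```

```bash

python3 -c "
from h import *
lev();snap('scene','s13',(330,160,430,235),8)"
```

```text
17.25 [-0.1316  0.0221] R 0.1334 lever 0.05 [-180.     0.  -100.3] [-0.7 -0.9  7.6] 0.023487776568496245 [ 15.  16. -27.   0. -47.  65.]
```

View pics/s13.png

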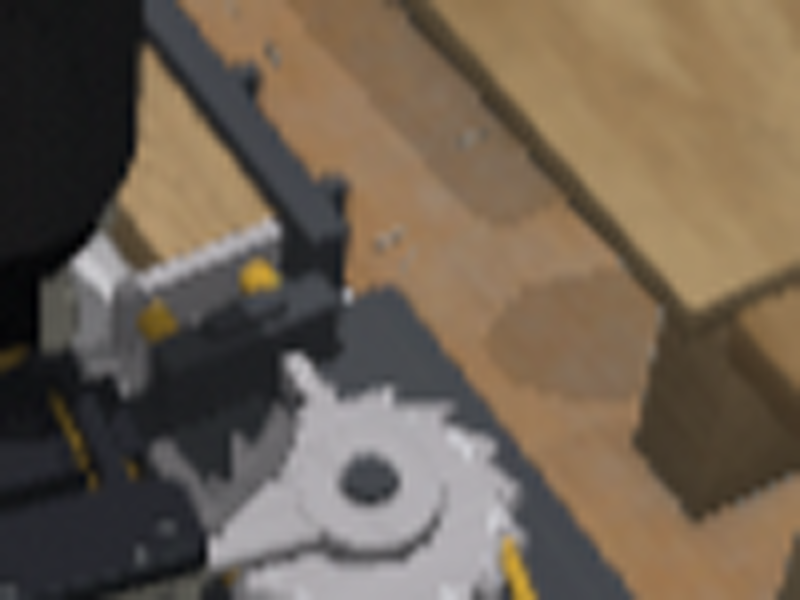

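Request:
apply_moves(
  plan=[
    [255,[0.282,-0.015,0],-1],
    [255,[0.282,-0.015,0],-1],
    [255,[0.282,-0.015,0],-1],
    [255,[0.282,-0.015,0],-1],
    [255,[0.282,-0.015,0],-1],
    [255,[0.282,-0.015,0],-1],
    [255,[0.282,-0.015,0],-1],
    [255,[0.282,-0.015,0],-1],
    [255,[0.282,-0.015,0],-1],
    [255,[0.282,-0.015,0],-1],
    [255,[0,0,0],0],
  ],
)

```text
time_s: 18.68
tcp_pos: [0.5843, -0.185, 0.0827]
eef_rot: [-179.9, -0.1, -40.1]
contact_force: [0.1, 1.3, 7.0]
gripper_width: 0.0234
```

```bash

python3 -c "
from h import *
lev();snap('scene','s14',(290,140,390,215),8)"
```

```text
18.675 [-0.0837 -0.1053] R 0.1345 lever 1.116 [-1.799e+02 -1.000e-01 -4.010e+01] [0.1 1.3 7. ] 0.02340259662346604 [  1.  22. -18.   0. -50. 139.]
```

View pics/s14.png

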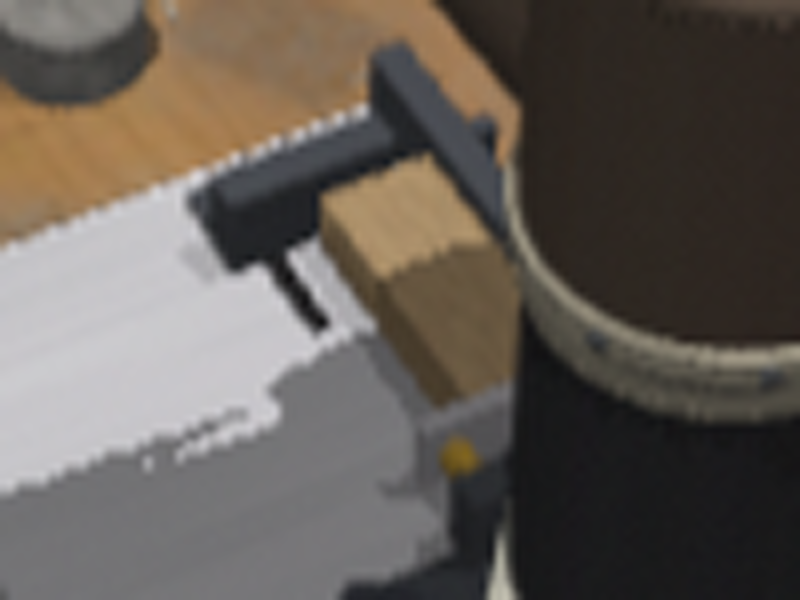

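Request:
apply_moves(
  plan=[
    [255,[-0.282,-0.015,0],1],
    [255,[-0.282,-0.015,0],1],
    [255,[-0.282,-0.015,0],1],
    [255,[-0.282,-0.015,0],1],
    [255,[-0.282,-0.015,0],1],
    [255,[-0.282,-0.015,0],1],
    [255,[-0.282,-0.015,0],1],
    [255,[-0.282,-0.015,0],1],
    [255,[-0.282,-0.015,0],1],
    [255,[-0.282,-0.015,0],1],
    [255,[0,0,0],0],
  ],
)

```text
time_s: 20.1
tcp_pos: [0.5384, -0.0569, 0.0827]
eef_rot: [-180.0, 0.0, -100.3]
contact_force: [-1.3, -0.8, 7.5]
gripper_width: 0.0238
```

```bash

python3 -c "
from h import *
lev();snap('scene','s15',(330,160,430,235),8)"
```

```text
20.1 [-0.1315  0.0222] R 0.1333 lever 0.049 [-180.     0.  -100.3] [-1.3 -0.8  7.5] 0.02382468555646893 [ 15.  16. -27.   0. -47.  65.]
```

View pics/s15.png

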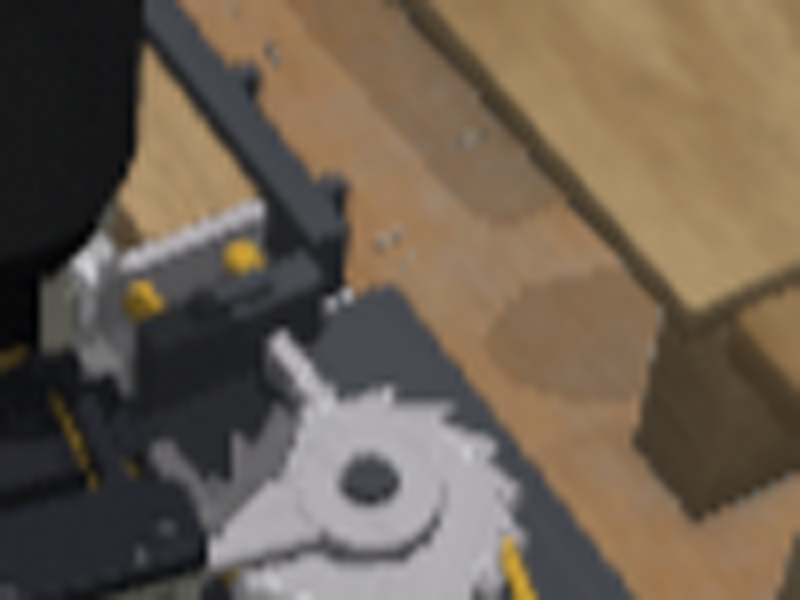

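Request:
apply_moves(
  plan=[
    [255,[0.282,-0.015,0],-1],
    [255,[0.282,-0.015,0],-1],
    [255,[0.282,-0.015,0],-1],
    [255,[0.282,-0.015,0],-1],
    [255,[0.282,-0.015,0],-1],
    [255,[0.282,-0.015,0],-1],
    [255,[0.282,-0.015,0],-1],
    [255,[0.282,-0.015,0],-1],
    [255,[0.282,-0.015,0],-1],
    [255,[0.282,-0.015,0],-1],
    [255,[0,0,0],0],
  ],
)

```text
time_s: 21.52
tcp_pos: [0.5842, -0.1849, 0.0827]
eef_rot: [-180.0, -0.1, -40.1]
contact_force: [-0.3, 1.7, 6.8]
gripper_width: 0.0237
```

```bash

python3 -c "
from h import *
lev();snap('scene','s16',(290,140,390,215),8)"
```

```text
21.525 [-0.0838 -0.1052] R 0.1345 lever 1.115 [-1.80e+02 -1.00e-01 -4.01e+01] [-0.3  1.7  6.8] 0.02365741266600793 [  1.  22. -18.   0. -50. 139.]
```

View pics/s16.png

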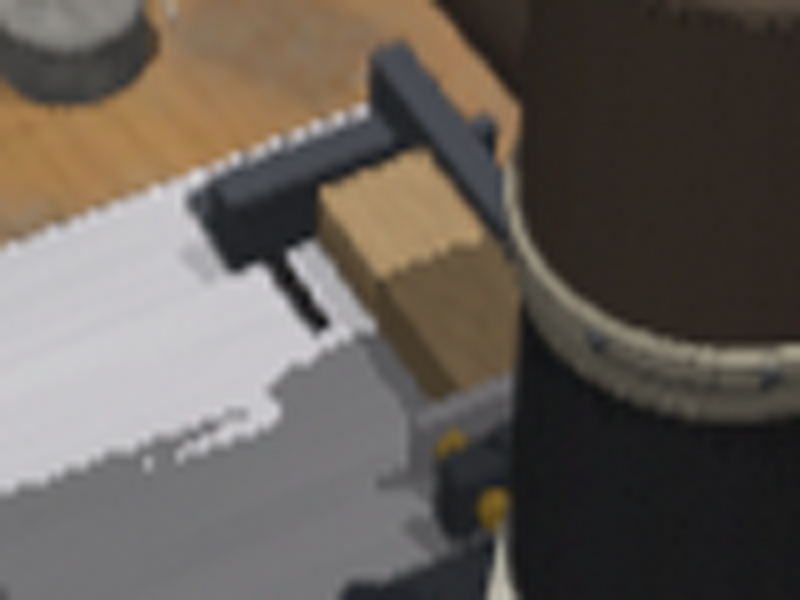

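Request:
apply_moves(
  plan=[
    [255,[-0.282,-0.015,0],1],
    [255,[-0.282,-0.015,0],1],
    [255,[-0.282,-0.015,0],1],
    [255,[-0.282,-0.015,0],1],
    [255,[-0.282,-0.015,0],1],
    [255,[-0.282,-0.015,0],1],
    [255,[-0.282,-0.015,0],1],
    [255,[-0.282,-0.015,0],1],
    [255,[-0.282,-0.015,0],1],
    [255,[-0.282,-0.015,0],1],
    [255,[0,0,0],0],
  ],
)

```text
time_s: 22.95
tcp_pos: [0.5385, -0.0568, 0.0827]
eef_rot: [-180.0, 0.0, -100.3]
contact_force: [-1.6, -2.3, 7.4]
gripper_width: 0.0237
```

```bash

python3 -c "
from h import *
lev();snap('scene','s17',(330,160,430,235),8)"
```

```text
22.95 [-0.1314  0.0222] R 0.1333 lever 0.049 [-180.     0.  -100.3] [-1.6 -2.3  7.4] 0.023728097391464788 [ 15.  16. -27.   0. -47.  65.]
```

View pics/s17.png

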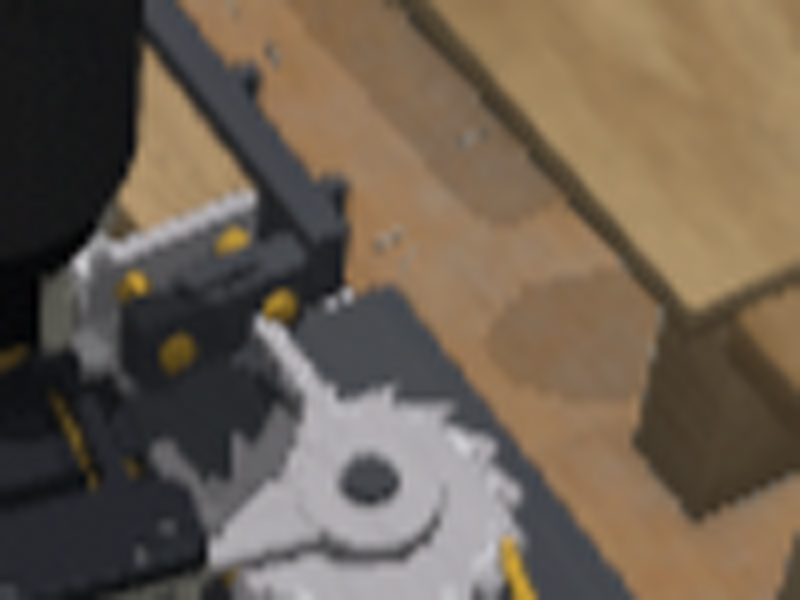

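```bash

python3 -c "
from h import *
s,c,k=snap('wrist','w17');print(s['tcp_pos'])"
```

```text
[ 0.5383793  -0.05710716  0.08268719]
```

View pics/w17.png

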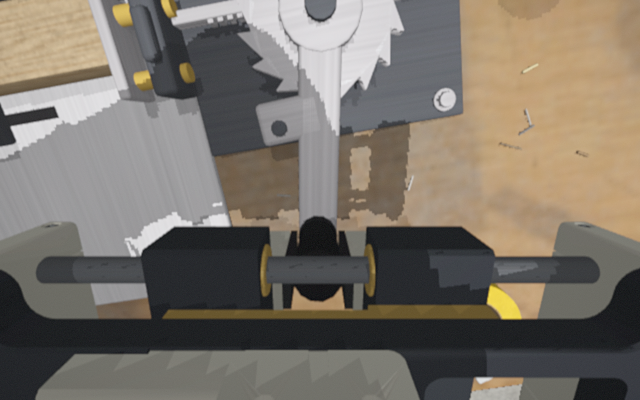

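Excellent: the wrist view shows the pad and jaw block (upper left, ~(115,50) and ~(165,50)). I'll measure there.

```bash

python3 -c "
import cv2
f=cv2.imread('pics/w17_raw.png')[0:130,60:230]
cv2.imwrite('pics/w17b.png',cv2.resize(f,None,fx=4.6,fy=4.6,interpolation=cv2.INTER_CUBIC))"
```

```text
(no output)
```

View pics/w17b.png

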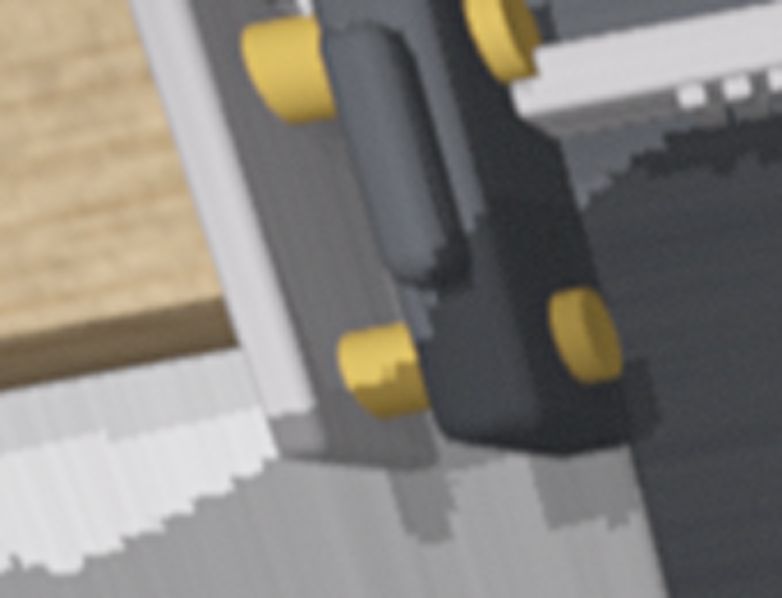

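```bash

python3 - <<'E'
from h import *
import pickle
k=pickle.load(open("pics/w17.pkl","rb"))
f=lambda p:(60+p[0]/4.6,p[1]/4.6)
C=lambda p,z:(toC(ray(k,f(p),z))*1e3).round(1)
print("pad front",C((133,0),.0435),C((200,200),.0435),C((272,440),.0435))
print("pad rear",C((195,0),.0435),C((315,405),.0435))
for z in (.022,.0275,.032):
  print(z,"rod pad end/block end",C((345,370),z),C((420,370),z),"back",C((555,330),z),C((603,335),z))
  print("   rod2",C((250,70),z),C((325,70),z))
for z in (.042,.048): print("block front top",C((400,290),z),C((440,430),z),"rear top",C((435,0),z),C((545,420),z))
E
```

```text
pad front [ 28.3 133.8] [  4.7 133.6] [-25.9 134.3]
pad rear [ 27. 126.] [-22.4 126.9]
0.022 rod pad end/block end [-14.1 133.3] [-16. 122.] back [-13.9 100.1] [-15.7  93.1]
   rod2 [ 26.9 133.7] [ 25.1 123. ]
0.0275 rod pad end/block end [-15.3 130.3] [-17.1 119.2] back [-15.1  97.9] [-16.9  91.1]
   rod2 [ 24.7 130.6] [ 23.  120.2]
0.032 rod pad end/block end [-16.3 127.7] [-18.1 117. ] back [-16.1  96.1] [-17.8  89.4]
   rod2 [ 22.9 128.1] [ 21.2 117.9]
block front top [ -9.9 111.5] [-28.1 111.6] rear top [22.6 96.1] [-29.3  96.7]
block front top [-11.5 108.4] [-29.1 108.6] rear top [20.1 93.5] [-30.2  94.1]
```

Request:
apply_moves(
  plan=[
    [255,[0.282,-0.015,0],-1],
    [255,[0.282,-0.015,0],-1],
    [255,[0.282,-0.015,0],-1],
    [255,[0.282,-0.015,0],-1],
    [255,[0.282,-0.015,0],-1],
    [255,[0.282,-0.015,0],-1],
    [255,[0.17,-0.005,0],-0.6],
    [255,[0,0,0],0],
  ],
)

```text
time_s: 24.05
tcp_pos: [0.5534, -0.148, 0.0827]
eef_rot: [-180.0, -0.0, -60.6]
contact_force: [-1.7, 0.8, 7.3]
gripper_width: 0.0232
```

```bash

python3 -c "
from h import *
lev();snap('wrist','w18')"
```

```text
24.05 [-0.1151 -0.0687] R 0.134 lever 0.754 [-180.    -0.   -60.6] [-1.7  0.8  7.3] 0.02324838823060831 [  5.  19. -23.   0. -48. 115.]
```

Request:
apply_moves(
  plan=[
    [255,[-0.17,-0.005,0],0.6],
    [255,[-0.282,-0.015,0],1],
    [255,[-0.282,-0.015,0],1],
    [255,[-0.282,-0.015,0],1],
    [255,[-0.282,-0.015,0],1],
    [255,[-0.282,-0.015,0],1],
    [255,[-0.282,-0.015,0],1],
    [255,[0,0,0],0],
  ],
)

```text
time_s: 25.1
tcp_pos: [0.5385, -0.0567, 0.0827]
eef_rot: [-180.0, 0.0, -100.3]
contact_force: [-2.7, 0.3, 8.0]
gripper_width: 0.0239
```

```bash

python3 -c "
from h import *
lev();snap('wrist','w19',(60,0,230,130),4.6)"
```

```text
25.1 [-0.1313  0.0223] R 0.1332 lever 0.048 [-180.     0.  -100.3] [-2.7  0.3  8. ] 0.02393368573087315 [ 15.  16. -27.   0. -47.  65.]
```

View pics/w19.png

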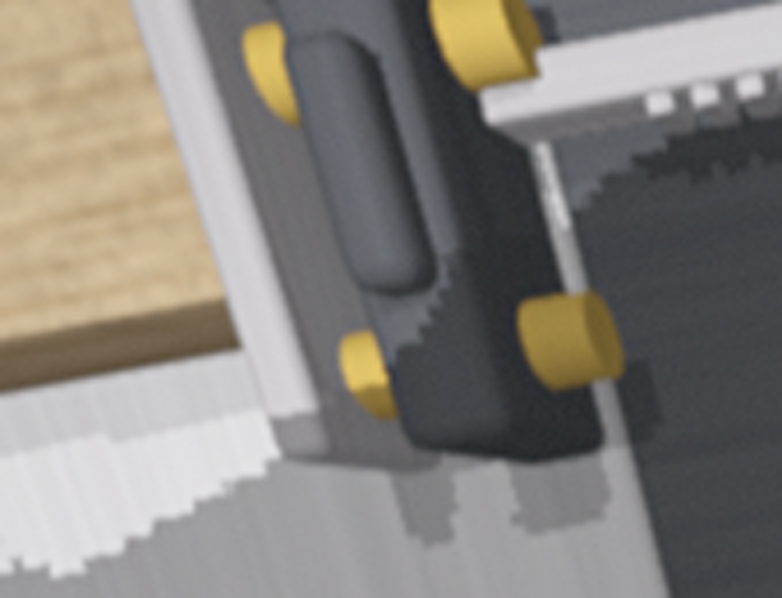

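Request:
apply_moves(
  plan=[
    [81,[0,0,0],0],
    [81,[0,0,0],0],
    [81,[0,0,0],0],
    [81,[0,0,0],0],
    [81,[0,0,-0.4],0],
    [81,[0,0,-0.8],0],
    [81,[0,0,-0.8],0],
    [81,[0,0,-0.8],0],
    [81,[0,0,0],0],
    [81,[0,0,0],0],
  ],
)

```text
time_s: 26.4
tcp_pos: [0.538, -0.0567, 0.2215]
eef_rot: [180.0, 0.0, -100.4]
contact_force: [0.2, -0.4, -0.7]
gripper_width: 0.0597
```

```bash

python3 -c "
from h import *
lev();snap('wrist','w20');snap('scene','s20',(200,100,460,295),3)"
```

```text
26.4 [-0.1319  0.0223] R 0.1338 lever 0.048 [ 180.     0.  -100.4] [ 0.2 -0.4 -0.7] 0.059663219415936025 [ 15.   8. -17.  -0. -65.  65.]
```

View pics/w20.png

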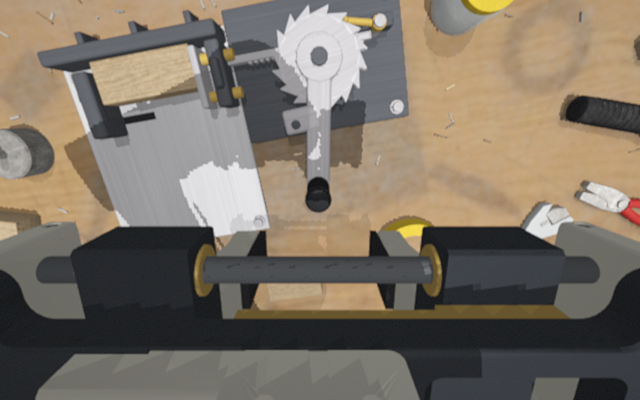

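View pics/s20.png

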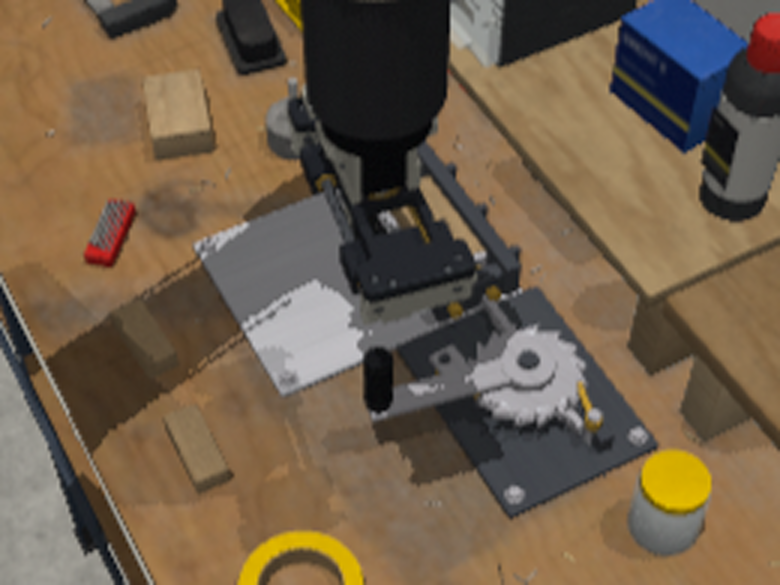

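```bash

python3 - <<'E'
from h import *
import pickle
f=cv2.imread('pics/w20_raw.png')[10:150,30:260]
cv2.imwrite('pics/w20b.png',cv2.resize(f,None,fx=3.4,fy=3.4,interpolation=cv2.INTER_CUBIC))
k=pickle.load(open("pics/w20.pkl","rb"))
for n,X,z in [("far edge piece -y end",(.040,.134),.038),("far +y",(.040,.244),.038),("near -y",(-.005,.134),.038),("near +y",(-.005,.244),.038)]:
    p=O+RC@np.array(X); q=proj(k,[*p,z]); print(n,q,((q-[30,10])*3.4).round())
E
```

```text
far edge piece -y end [187.63309752  41.57095138] [536. 107.]
far +y [88.88183345 60.39775546] [200. 171.]
near -y [199.18083372  86.28917592] [575. 259.]
near +y [103.8161623 103.759915 ] [251. 319.]
```

View pics/w20b.png

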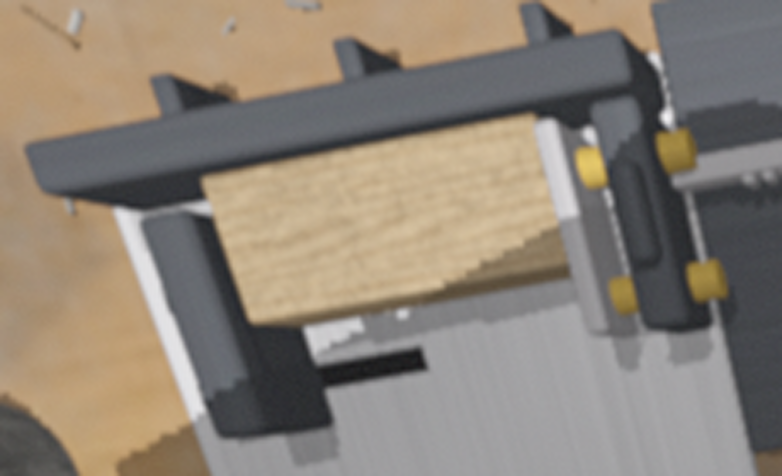

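```bash

python3 - <<'E'
from h import *
import pickle
k=pickle.load(open("pics/w20.pkl","rb"))
f=lambda p:(30+p[0]/3.4,10+p[1]/3.4)
C=lambda p,z:(toC(ray(k,f(p),z))*1e3).round(1)
print("stop top front edge",C((48,192),.048),C((630,90),.048))
print("wood far",C((205,178),.038),C((538,114),.038),"near",C((252,325),.038),C((568,263),.038))
print("stop top rear",C((28,148),.048),C((620,32),.048))
print("axle",toC(ray(k,(319,55),.054)))
E
```

```text
stop top front edge [ 39.3 285.8] [ 36.9 101.1]
wood far [ 37.9 243.2] [ 38.1 133.9] near [ -6.9 244.4] [ -5.7 136.6]
stop top rear [ 52.  286.7] [ 52.4 100.1]
axle [ 0.00098433 -0.00050372]
```

```bash
python3 -c "
from plant import *
print(get_state()['contact_force']);print(close_job())"
```

```text
[ 0.21987671  0.26842023 -0.53772451]
the job is handed in; nothing more can be done
None
```

The piece is clamped between both jaws and flat against the back stop, with the sprung pad pushed in about half its travel. The job was handed in at about 26 s of the 72 s allowed.

- **Seating:** I pushed the piece in with both fingertips along its near side until it met the back stop, at about 14 N along the push.
- **Clamping:** I swung the lever through four full strokes and one single-notch stroke, nine notches in all (jaw travel about 45 mm). I then opened the fingers and lifted clear, leaving the lever about 0.05 rad from its left stop.

**Last checks:**
- **Pad:** The wrist view after eight notches put the pad about 6 mm in. After the ninth, the jaw block had moved on about one notch with the pad still in place. That makes the push about 11 mm of 20. I inferred this final figure from the view and did not measure it again.
- **Back stop:** The piece's far edge came out at clamp x of about 38.0 mm at both ends. The stop's front edge came out at 37 to 39 mm, against a nominal 40 mm. That fits flush contact within the 2 mm calibration, with corner readings scattered by 1 to 2 mm.
- **Surroundings:** The loose things in view looked unmoved in the final pictures. The wrist force was near zero when I handed in.

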